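# Put the mixed-up reagent bottles back in their own spill trays

### The job

The four amber reagent bottles in the fume hood are all standing in the wrong spill trays: put each one into the tray of its cap's colour, standing flat inside the rim, using the empty cork mat as the spare place. Never stand a bottle on the bare bench; keep the bottles upright and set them down gently, without dropping them. Leave the white porcelain beaker where it is.

Things in the scene. Friction and masses are not known exactly. Their poses are not given: they have to be found in the camera images.
- bottle_red_center (a point): centre (half-way up) of the loose reagent bottle with the red cap: an upright round amber bottle, 115 mm tall, 0.14 to 0.28 kg, body 56 mm across, paper label with a red stripe, rigid red screw cap on top 40 mm across and 30 mm high (the cap spans 27.5 to 57.5 mm above this point, the underside is 57.5 mm below it); the narrow neck under the cap is 34 mm across. It can be gripped by its cap from above. z axis up.
- bottle_blue_center (a point): centre (half-way up) of the loose reagent bottle with the blue cap: an upright round amber bottle, 115 mm tall, 0.14 to 0.28 kg, body 56 mm across, paper label with a blue stripe, rigid blue screw cap on top 40 mm across and 30 mm high (the cap spans 27.5 to 57.5 mm above this point, the underside is 57.5 mm below it); the narrow neck under the cap is 34 mm across. It can be gripped by its cap from above. z axis up.
- bottle_yellow_center (a point): centre (half-way up) of the loose reagent bottle with the yellow cap: an upright round amber bottle, 115 mm tall, 0.14 to 0.28 kg, body 56 mm across, paper label with a yellow stripe, rigid yellow screw cap on top 40 mm across and 30 mm high (the cap spans 27.5 to 57.5 mm above this point, the underside is 57.5 mm below it); the narrow neck under the cap is 34 mm across. It can be gripped by its cap from above. z axis up.
- bottle_green_center (a point): centre (half-way up) of the loose reagent bottle with the green cap: an upright round amber bottle, 115 mm tall, 0.14 to 0.28 kg, body 56 mm across, paper label with a green stripe, rigid green screw cap on top 40 mm across and 30 mm high (the cap spans 27.5 to 57.5 mm above this point, the underside is 57.5 mm below it); the narrow neck under the cap is 34 mm across. It can be gripped by its cap from above. z axis up.
- tray_red: red round spill tray, fixed to the bench, 90 mm across outside, 82 mm inside; its flat floor is 14 mm and its rim 20 mm above the bench. Origin: centre of its underside, on the bench. At the start another colour's bottle stands in it.
- tray_blue: blue round spill tray, fixed to the bench, 90 mm across outside, 82 mm inside; its flat floor is 14 mm and its rim 20 mm above the bench. Origin: centre of its underside, on the bench. At the start another colour's bottle stands in it.
- tray_yellow: yellow round spill tray, fixed to the bench, 90 mm across outside, 82 mm inside; its flat floor is 14 mm and its rim 20 mm above the bench. Origin: centre of its underside, on the bench. At the start another colour's bottle stands in it.
- tray_green: green round spill tray, fixed to the bench, 90 mm across outside, 82 mm inside; its flat floor is 14 mm and its rim 20 mm above the bench. Origin: centre of its underside, on the bench. At the start another colour's bottle stands in it.
- cork_mat: round flat cork mat, fixed to the bench, 90 mm across, top 14 mm above the bench, empty at the start: the spare place. Origin: centre of its underside, on the bench.
- beaker_center (a point): centre (half-way up) of a loose small open white porcelain beaker, 52 mm across, 55 mm tall, standing on the bench among the trays; to be left where it is.

How it is judged:
By the outcome, as a careful person would: the job done as asked, in the order asked, and still so for the second after the job is handed in, with the robot touching nothing.
It also fails if it takes over 144 s, if anything falls off the work surface, if the arm or the gripper's body presses on something with over 40 N, if the wrist force passes 120 N, or if a joint passes its speed limit or range.

### The arm

A 6-joint arm with a two-finger parallel gripper is mounted at the origin on the work surface. World frame = base frame: x ahead of the robot, y to its left, z up, the work surface at z = 0. Lengths are in mm, angles in rad, forces in N, time in s.
With the tool pointing down it reaches from about 350 to 875 mm from the base axis. Payload 15.5 kg.
Tool frame: the origin (TCP) lies where the fingers leave the gripper's body, on its centre line; the fingertips stand 73 mm ahead of it and the grasp point (between the pads) lies 54 mm ahead of it (tip_reach is the z of the fingertips in the tool frame, in mm); z points along the fingers, y is the direction in which the jaws open and shut (so a half turn about z gives the same grasp; the last joint's range is limited). The gripper opens to 85 mm and grips with 20 to 120 N. Pads are 22 mm wide; open, the fingers measure 114 mm over their backs; the gripper's body (76 mm by 85 mm) begins 54 mm behind the grasp point. The pads swing forward as they close: fully open they stand 13 mm farther back than shut.
Start: joints at [-1.343, 0.494, 1.345, -0, 1.302, -0.096], TCP at [198.266, -592.721, 303.877] pointing down, gripper open.
Joint ranges: [-2.91, 2.91], [-0.82, 2.16], [0.22, 2.67], [-1.22, 4.37], [0.12, 2.79], [-3.08, 3.08]. Speed limits (rad/s): [1.89, 1.89, 2.57, 3.01, 3.01, 3.01].

### API

Orientations are given as [roll, pitch, yaw] about the fixed x, y, z axes, in that order (R = Rz(yaw) Ry(pitch) Rx(roll)).
In Python, from workcell import get_state, get_image, camera_info, close_job, tip_reach gives the robot as it stands.
- The arm moves only by the shell command python3 -m jog 'ROWS' [OPENING]. ROWS is JSON, a list of rows, each a list of 2 entries, a list of its own where there are three numbers: the shift along the tool's x, y, z in m, then the turn, a rotation vector about the tool's x, y, z in degrees. In form: [[[dx, dy, dz], [ax, ay, az]], ...]. A call has 1 to 8 rows; each row is the pose to reach, as a shift and turn from the pose commanded when the call began, along the tool's axes at that moment; what a row does not reach only later rows make up. A row lasts 1/10 s, in which the tool goes at most 50 mm and 8.59 degrees, less where a joint would pass 70% of its speed; a pose out of reach is approached as far as the arm can. A call with a gripper value outside its range is refused whole. OPENING is the closure, from -1 (fully open) to 1 (shut), so that 0 is half open, set as the call begins (- or left out, the last holds). The fingers move at their own pace and stop on an object; the grip force is fixed at half the most. Time passes only in rows, so rows that repeat a pose let the fingers close. It gives the time, the measured TCP pose, the force and the opening at its end, in the units of the state.
- get_state(): the state, without advancing time (a new reading comes with each control period).
- get_image(name): name is "scene" or "side" or "wrist"; returns (picture, depth): 400x640x3 uint8, red, green, blue; 400x640 float32, mm along the optical axis (not along the pixel's ray), 0 where there is no reading.
- camera_info(name): a dict with "intrinsics" (3x3 intrinsics, pixels), "xyz" and "rotation" of the camera in the world; the wrist camera has in their place "T_tool_cam" (4x4, takes a point from camera to tool coordinates, whose origin is the TCP and whose axes are the flange's). Camera axes: x right, y down, z forward; pixel columns grow to the right and rows downward; lengths in mm; the calibration is good to about 2 mm. A picture is of the moment at which its call begins: read the wrist's pose just before it. camera_info takes no time and is no camera call.
- close_job(): hands the job in, once; it reports no verdict.
The state is a dict: "time": time; "qpos": joint angles; "dq": joint speeds; "tau": joint torques, N m; "eef_pos": TCP position; "orientation": TCP orientation; "wrist_force": force on the tool from outside, world axes, zero at the start; "ft_torque": the same for the moment, N m; "gripper_width": finger opening in mm.
Only numpy, scipy, OpenCV 4.12 (cv2) and the standard library are available. Lean on these libraries where they do the work, as an engineer would, in place of code of your own. Each camera call takes 0.05 s, during which the arm holds its last target. There are 200 camera calls.

## Working session

There is one attempt and no reset: what is moved stays moved. The work goes in short steps, Python scripts to look and compute and a shell command to move; the robot and the scene stay as the last step left them, time stands still between calls to the robot, and variables do not carry over. Pictures are saved under pics/ and viewed, on a budget of 14 in all, crops included, one or two more only if the job needs it, and the job is handed in when it is done.

```bash
mkdir -p pics; ls; python3 - <<'E'
from workcell import *
import cv2
s=get_state();print(s)
for n in("scene","side","wrist"):
    print(n,camera_info(n)); p,d=get_image(n); cv2.imwrite(f"pics/{n}0.png",p[:,:,::-1])
print(tip_reach)
E
```

```text
pics
{'time': 0.0, 'qpos': array([-1.34348923e+00,  4.94205797e-01,  1.34610907e+00, -1.46215808e-05,
        1.30249606e+00, -9.54830570e-02]), 'dq': array([-0.00076459,  0.00140004, -0.00026728,  0.0022951 , -0.00184017,
        0.00086899]), 'tau': array([ 2.49238074e-03, -8.82141066e+01, -3.83858013e+01, -1.59224128e-04,
        9.99323413e-03, -1.79336371e-05]), 'eef_pos': array([ 198.20949274, -592.46424438,  303.29361162]), 'orientation': array([-3.14037859e+00, -1.02118072e-04,  3.22793981e-01]), 'wrist_force': array([ 0.17231843, -0.00700465, -0.87171071]), 'ft_torque': array([ 0.05915852, -0.02602724, -0.00985305]), 'gripper_width': 85.34830856902882}
scene {'intrinsics': array([[365.94357634,   0.        , 316.62831783],
       [  0.        , 365.94357634, 196.85009933],
       [  0.        ,   0.        ,   1.        ]]), 'xyz': array([856.03503372, 543.8029038 , 588.21513358]), 'rotation': array([-2.27451161,  0.01724917,  2.58814399])}
side {'intrinsics': array([[368.43929343,   0.        , 321.60588001],
       [  0.        , 368.43929343, 198.32391198],
       [  0.        ,   0.        ,   1.        ]]), 'xyz': array([ 303.99866435, -629.70827536,  564.00518698]), 'rotation': array([-2.17001773,  0.01030383, -0.36734611])}
wrist {'intrinsics': array([[301.07897394,   0.        , 319.15295982],
       [  0.        , 301.07897394, 199.62667979],
       [  0.        ,   0.        ,   1.        ]]), 'T_tool_cam': array([[-6.55291210e-04, -9.57584378e-01, -2.88152270e-01,
         7.46961624e+01],
       [ 9.99999656e-01, -7.73913495e-04,  2.97747048e-04,
         5.18192667e-01],
       [-5.08122852e-04, -2.88151975e-01,  9.57584555e-01,
        -7.04130470e+01],
       [ 0.00000000e+00,  0.00000000e+00,  0.00000000e+00,
         1.00000000e+00]])}
72.6
```

View pics/scene0.png

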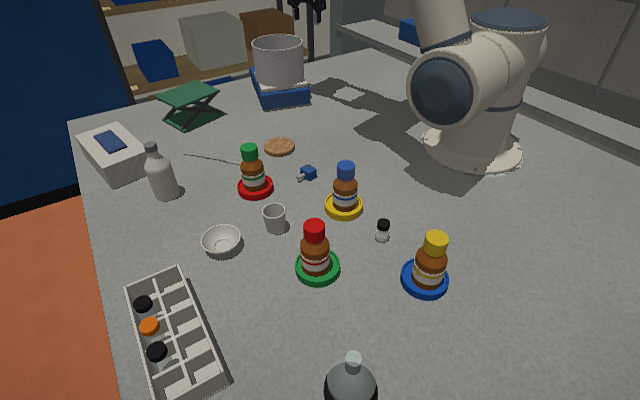

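View pics/side0.png

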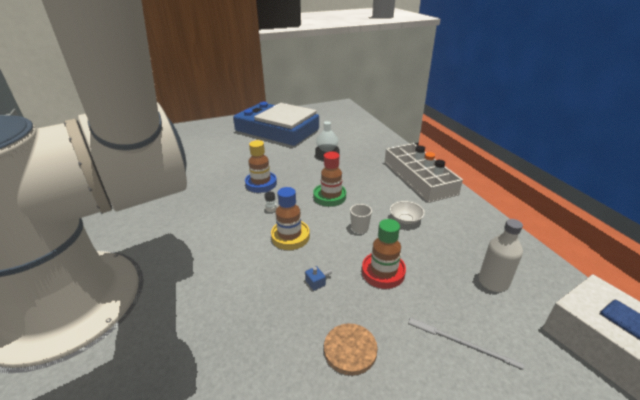

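Scene: the green bottle (cap 249,152) stands in the red tray and the red bottle (314,230) in the green tray. The blue bottle (345,170) is in the yellow tray and the yellow bottle (436,243) in the blue tray. The mat is at (280,146) and the beaker at (274,218). That makes two swaps. The side view agrees, and I'll measure next.

```bash
cat > h.py <<'E'
import numpy as np, cv2
from scipy.spatial.transform import Rotation as R
from scipy.optimize import least_squares
from workcell import *
HUE={'red':(0,),'blue':(112,),'yellow':(25,),'green':(68,)}
def pose(s=None):
    s=s or get_state(); T=np.eye(4); T[:3,:3]=R.from_euler('xyz',s['orientation']).as_matrix(); T[:3,3]=s['eef_pos']; return T
def cam(n):
    c=camera_info(n)
    if n=='wrist': return c['intrinsics'],pose()@c['T_tool_cam']
    T=np.eye(4); T[:3,:3]=R.from_euler('xyz',c['rotation']).as_matrix(); T[:3,3]=c['xyz']; return c['intrinsics'],T
def shot(n):
    K,T=cam(n); p,d=get_image(n)
    v,u=np.mgrid[:400,:640]; P=np.stack([(u-K[0,2])/K[0,0]*d,(v-K[1,2])/K[1,1]*d,d],-1)@T[:3,:3].T+T[:3,3]
    return p,d,P,K,T
def mask(p,col):
    h=cv2.cvtColor(p,cv2.COLOR_RGB2HSV).astype(int); H,S,V=h[...,0],h[...,1],h[...,2]
    w=HUE[col][0]; dh=np.abs((H-w+90)%180-90)
    return (dh<(5 if col in('red','yellow') else 14))&(S>150)&(V>60)
def circ(X,r=None):
    c0=np.median(X,0)
    f=lambda a: np.hypot(*(X-a[:2]).T)-(r or a[2])
    return least_squares(f,[*c0,r or 30],loss='soft_l1',f_scale=1.5).x
def ray(uv,K,T,z):
    d=T[:3,:3]@np.array([(uv[0]-K[0,2])/K[0,0],(uv[1]-K[1,2])/K[1,1],1]); return (T[:3,3]+d*(z-T[2,3])/d[2])[:2]
E
python3 - <<'E'
from h import *
for n in('scene','side'):
    p,d,P,K,T=shot(n)
    ok=(d>0)&(P[...,0]>200)&(P[...,0]<900)&(np.abs(P[...,1])<500)
    z=P[...,2]
    for c in HUE:
        m=mask(p,c)&ok
        a=P[m&(z>90)&(z<145)]; top=np.percentile(a[:,2],90) if len(a) else 0
        k=a[a[:,2]>top-5]
        m2=m&(z<30)&(z>0); nn,l,st,ce=cv2.connectedComponentsWithStats(m2.astype(np.uint8))
        t=P[l==1+np.argmax(st[1:,4])]
        s=t[np.abs(t[:,2]-20)<3]
        print(n,c,'cap',len(a),'top',top.round(1),'enc',np.round(cv2.minEnclosingCircle(k[:,:2].astype(np.float32))[0],1),cv2.minEnclosingCircle(k[:,:2].astype(np.float32))[1],'tray',len(t),len(s),'enc',np.round(cv2.minEnclosingCircle(s[:,:2].astype(np.float32))[0],1),cv2.minEnclosingCircle(s[:,:2].astype(np.float32))[1],'fit',circ(s[:,:2],43).round(1)[:2])
    h=cv2.cvtColor(p,cv2.COLOR_RGB2HSV)
    m=ok&(h[...,1]>70)&(np.abs(h[...,0].astype(int)-12)<8)&(z>9)&(z<19)
    nn,l,st,ce=cv2.connectedComponentsWithStats(m.astype(np.uint8));t=P[l==1+np.argmax(st[1:,4])]
    print('mat',len(t),cv2.minEnclosingCircle(t[:,:2].astype(np.float32)))
    q=P[(218,233)[0],274] if n=='scene' else P[220,361]; print('beaker px',q)
E
```

```text
scene red cap 476 top 129.7 enc [623.  141.3] 19.573617935180664 tray 431 104 enc [ 616.1 -159.9] 44.72217559814453 fit [ 616.3 -160.9]
scene blue cap 170 top 129.9 enc [469.   21.7] 18.601308822631836 tray 753 205 enc [460.8 276. ] 44.71126937866211 fit [460.  275.8]
scene yellow cap 554 top 129.4 enc [461.2 280.8] 20.248748779296875 tray 485 119 enc [470.8  20.4] 44.30379104614258 fit [470.   19.2]
scene green cap 243 top 129.5 enc [ 617.5 -160.4] 18.681474685668945 tray 615 174 enc [618.6 142.9] 43.96112823486328 fit [618.1 140.9]
mat 418 ((478.2626037597656, -298.03314208984375), 44.64168167114258)
beaker px [645.25464875  13.28282466  54.04098238]
side red cap 99 top 129.8 enc [620.  139.5] 20.62200355529785 tray 407 161 enc [ 613.2 -164.5] 43.80984878540039 fit [ 613.6 -162.6]
side blue cap 114 top 129.9 enc [466.7  17.1] 17.189016342163086 tray 80 24 enc [454.2 259.2] 39.35256576538086 fit [458.7 275.9]
side yellow cap 76 top 129.5 enc [460.  275.6] 19.296588897705078 tray 281 107 enc [467.7  15.5] 43.90092468261719 fit [467.6  17.6]Traceback (most recent call last):
  File "<stdin>", line 11, in <module>
    return _wrapfunc(a, 'argmax', axis=axis, out=out, **kwds)
    return bound(*args, **kwds)
ValueError: attempt to get argmax of an empty sequence
```

```bash
python3 -m jog '[[[0.02,-0.010,0],[0,0,3]],[[0.06,-0.03,0],[0,0,6]],[[0.10,-0.05,0],[0,0,9]],[[0.14,-0.07,0],[0,0,12]],[[0.18,-0.09,0],[0,0,15]],[[0.22,-0.11,0],[0,0,18.5]],[[0.25,-0.13,0],[0,0,18.5]],[[0.25,-0.13,0],[0,0,18.5]]]' -1; python3 -c "
from h import *
s=get_state();print(s['time'],s['eef_pos'],s['orientation'],s['qpos'])"
```

```text
time: 1.05
eef_pos: [396.2, -386.9, 303.9]
orientation: [-3.141, -0.0, 0.003]
wrist_force: [-0.5, -0.2, -0.5]
gripper_width: 85.2
1.05 [ 396.24360386 -386.88904814  303.86689761] [-3.14051735e+00 -2.36245363e-04  3.42886792e-03] [-8.81695129e-01  3.93821543e-01  1.52257225e+00  9.17783226e-04
  1.22588169e+00  6.85361590e-01]
```

```bash
python3 -m jog '[[[0.03,-0.03,0],[0,0,0]],[[0.065,-0.065,0],[0,0,0]],[[0.10,-0.10,0],[0,0,0]],[[0.135,-0.135,0],[0,0,0]],[[0.17,-0.17,0],[0,0,0]],[[0.2,-0.205,0],[0,0,0]],[[0.221,-0.227,0],[0,0,0]],[[0.221,-0.227,0],[0,0,0]]]'; cat > look.py <<'E'
import sys
from h import *
# wrist look: for each colour, cap circle (ray at cap top) and tray points
p,d,P,K,T=shot('wrist'); cv2.imwrite(f'pics/{sys.argv[1]}.png',p[:,:,::-1])
s=get_state(); print('t',s['time'],'tcp',s['eef_pos'].round(1),s['orientation'].round(4))
z=P[...,2]
for c in HUE:
    m=mask(p,c)&(d>0)
    for nm,mm,lo,hi in(('cap',m,118,140),('tray',m,14,25)):
        q=P[mm&(z>lo)&(z<hi)]
        if len(q)>60:
            e=cv2.minEnclosingCircle(q[:,:2].astype(np.float32)); print(c,nm,len(q),'zmed',q[:,2].mean().round(1),'enc',np.round(e[0],1),round(e[1],1))
            if nm=='tray': print('   fit r43',circ(q[:,:2],43)[:2].round(1))
E
python3 look.py w1
```

```text
time: 1.85
eef_pos: [617.2, -160.6, 303.5]
orientation: [-3.141, -0.001, 0.003]
wrist_force: [-0.6, -0.9, -0.1]
gripper_width: 85.3
t 1.9 tcp [ 615.9 -162.2  303.5] [-3.1416e+00  3.0000e-04  2.2000e-03]
red tray 1025 zmed 16.6 enc [ 616.4 -161.3] 43.9
   fit r43 [ 608.8 -161. ]
blue tray 720 zmed 17.2 enc [ 408.6 -163.7] 449.7
   fit r43 [450.7 212.8]
```

View pics/w1.png

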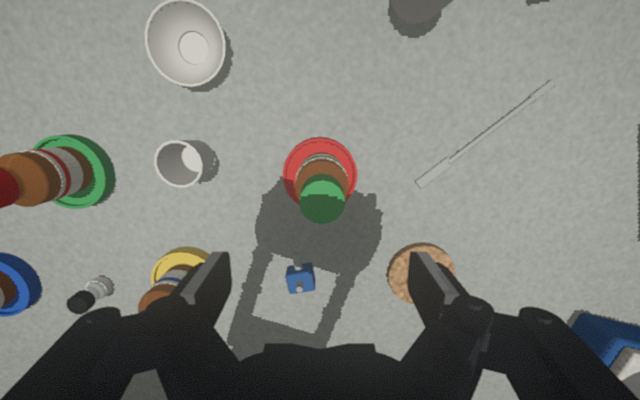

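The wrist view shows the green cap at (322,200) in the red tray (320,172), the beaker at (180,163), and the mat at (420,275), partly hidden by a finger. The shadowed cap missed my mask, so I'll loosen it.

```bash
python3 - <<'E'
from h import *
p=cv2.imread('pics/w1.png')[:,:,::-1]; h=cv2.cvtColor(p.copy(),cv2.COLOR_RGB2HSV)
print(h[185:222:6,322], h[172,320])
K,T=cam('wrist')
for uv in((322,203),(322,207)): print(ray(uv,K,T,129))
_,d=get_image('wrist'); print(d[185:222:6,322])
h2=h.astype(int);m=((abs(h2[...,0]-68)<20)&(h2[...,1]>100)&(h2[...,2]>30)).astype(np.uint8); m[:, :250]=0
n,l,st,ce=cv2.connectedComponentsWithStats(m);i=1+np.argmax(st[1:,4]);print(st[i],ce[i])
ys,xs=np.where(l==i)
v,u=ys,xs;P=(np.stack([(u-K[0,2])/K[0,0]*d[v,u],(v-K[1,2])/K[1,1]*d[v,u],d[v,u]],-1))@T[:3,:3].T+T[:3,3]
q=P[P[:,2]>122];print(len(q),q[:,2].mean(),cv2.minEnclosingCircle(q[:,:2].astype(np.float32)))
E
```

```text
[[ 66 111 163]
 [ 65 114 164]
 [ 63  90  91]
 [ 63  96  88]
 [ 62  92  91]
 [ 61  93  88]
 [ 66 102  90]] [ 13 139 130]
[ 614.03961821 -164.75666131]
[ 610.45338607 -164.77214711]
[251.07887 252.74345 255.31525 256.3127  259.0682  258.59525 261.70746]
[301 180  43  22 540] [322.97222222 189.39814815]
536 130.58505761984043 ((652.4057006835938, -168.48985290527344), 38.86774444580078)
```

```bash
python3 - <<'E'
s=open('look.py').read()
s=s[:s.index('for c in HUE')]+'''h=cv2.cvtColor(p,cv2.COLOR_RGB2HSV).astype(int)
for c in HUE:
    dh=np.abs((h[...,0]-HUE[c][0]+90)%180-90)
    m=(dh<14)&(h[...,1]>75)&(h[...,2]>40)&(d>0)&(z>123)&(z<137)
    n,l,st,ce=cv2.connectedComponentsWithStats(cv2.morphologyEx(m.astype(np.uint8),cv2.MORPH_OPEN,np.ones((3,3))))
    for i in range(1,n):
        if st[i,4]>150:
            q=P[l==i]; e=cv2.minEnclosingCircle(q[:,:2].astype(np.float32))
            print(c,'cap px',ce[i].round(),st[i,4],'z',np.median(q[:,2]).round(1),'enc',np.round(e[0],1),round(e[1],1),'pct-mid',((np.percentile(q,2,0)+np.percentile(q,98,0))/2)[:2].round(1))
    m=mask(p,c)&(d>0)&(z>14)&(z<25)
    n,l,st,ce=cv2.connectedComponentsWithStats(m.astype(np.uint8))
    for i in range(1,n):
        if st[i,4]>150:
            q=P[l==i]; e=cv2.minEnclosingCircle(q[:,:2].astype(np.float32))
            print(c,'tray px',ce[i].round(),st[i,4],'enc',np.round(e[0],1),round(e[1],1))
m=(np.abs(h[...,0]-12)<8)&(h[...,1]>60)&(d>0)&(z>9)&(z<19)
n,l,st,ce=cv2.connectedComponentsWithStats(m.astype(np.uint8))
for i in range(1,n):
    if st[i,4]>300:
        q=P[l==i]; e=cv2.minEnclosingCircle(q[:,:2].astype(np.float32))
        print('mat? px',ce[i].round(),st[i,4],'enc',np.round(e[0],1),round(e[1],1))
'''
open('look.py','w').write(s)
E
python3 look.py w2
```

```text
t 2.0 tcp [ 614.7 -163.8  303.7] [ 3.1415e+00  6.0000e-04 -2.0000e-04]
red tray px [318. 156.] 1086 enc [ 616.5 -161.5] 43.8
blue tray px [ 15. 287.] 629 enc [458.8 267.1] 43.6
green cap px [319. 198.] 1582 z 129.3 enc [ 616.7 -163.1] 19.6 pct-mid [ 617.2 -163.1]
mat? px [411. 266.] 1396 enc [ 477.4 -299.2] 44.6
```

```bash
python3 -m jog '[[[0.002,0,0.02],[0,0,0]],[[0.002,0,0.045],[0,0,0]],[[0.002,0,0.07],[0,0,0]],[[0.002,0,0.095],[0,0,0]],[[0.002,0,0.115],[0,0,0]],[[0.002,0,0.128],[0,0,0]],[[0.002,0,0.137],[0,0,0]],[[0.002,0,0.137],[0,0,0]]]' -1; python3 -m jog '[[[0,0,0],[0,0,0]],[[0,0,0],[0,0,0]],[[0,0,0],[0,0,0]],[[0,0,0],[0,0,0]],[[0,0,0],[0,0,0]],[[0,0,0],[0,0,0]],[[0,0,0],[0,0,0]],[[0,0,0],[0,0,0]]]' 1
```

```text
time: 2.8
eef_pos: [616.6, -163.6, 166.2]
orientation: [-3.141, 0.001, -0.001]
wrist_force: [-0.3, -0.3, 0.0]
gripper_width: 85.4
time: 3.6
eef_pos: [617.5, -163.2, 167.8]
orientation: [3.141, -0.001, 0.0]
wrist_force: [-1.1, 0.7, 7.6]
gripper_width: 38.7
```

```bash
python3 -m jog '[[[0,0,-0.005],[0,0,0]],[[0,0,-0.015],[0,0,0]],[[0,0,-0.035],[0,0,0]],[[0,0,-0.06],[0,0,0]],[[0,0,-0.085],[0,0,0]],[[0,0,-0.11],[0,0,0]],[[0,0,-0.128],[0,0,0]],[[0,0,-0.138],[0,0,0]]]'; python3 - <<'E'
from h import *
p,d,P,K,T=shot('side'); cv2.imwrite('pics/s1.png',p[:,:,::-1])
E
```

```text
time: 4.4
eef_pos: [617.4, -163.2, 307.3]
orientation: [3.141, -0.002, -0.0]
wrist_force: [0.1, -0.3, -2.0]
gripper_width: 38.5
```

View pics/s1.png

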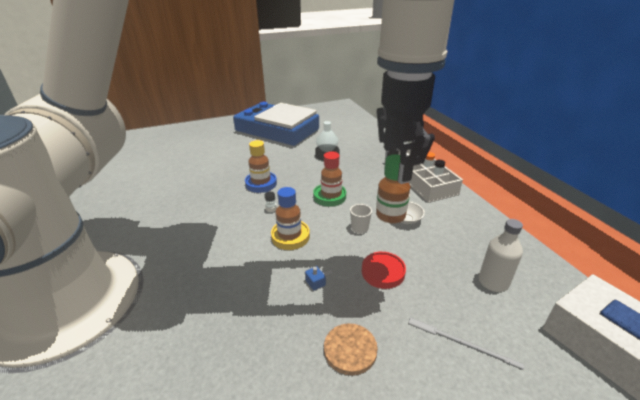

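The bottle hangs upright in the gripper at (393,195), and the red tray is empty. Next it goes to the mat.

```bash
python3 -m jog '[[[-0.008,0.008,0],[0,0,0]],[[-0.028,0.027,0],[0,0,0]],[[-0.053,0.051,0],[0,0,0]],[[-0.08,0.078,0],[0,0,0]],[[-0.105,0.102,0],[0,0,0]],[[-0.125,0.121,0],[0,0,0]],[[-0.136,0.132,0],[0,0,0]],[[-0.14,0.136,0],[0,0,0]]]'; python3 -m jog '[[[0,0,0],[0,0,0]],[[0,0,0.01],[0,0,0]],[[0,0,0.03],[0,0,0]],[[0,0,0.05],[0,0,0]],[[0,0,0.07],[0,0,0]],[[0,0,0.09],[0,0,0]],[[0,0,0.105],[0,0,0]],[[0,0,0.115],[0,0,0]]]'; python3 -m jog '[[[0,0,0.004],[0,0,0]],[[0,0,0.008],[0,0,0]],[[0,0,0.011],[0,0,0]],[[0,0,0.014],[0,0,0]],[[0,0,0.017],[0,0,0]],[[0,0,0.0195],[0,0,0]],[[0,0,0.0195],[0,0,0]],[[0,0,0.0195],[0,0,0]]]'
```

```text
time: 5.25
eef_pos: [475.7, -300.0, 304.2]
orientation: [-3.141, 0.001, -0.002]
wrist_force: [0.6, 0.6, -2.7]
gripper_width: 38.4
time: 6.05
eef_pos: [477.4, -298.0, 188.0]
orientation: [-3.14, 0.001, 0.001]
wrist_force: [-0.4, 0.2, -2.7]
gripper_width: 38.9
time: 6.85
eef_pos: [477.1, -299.2, 170.4]
orientation: [3.142, -0.0, -0.0]
wrist_force: [-0.6, -0.0, -3.1]
gripper_width: 38.7
```

```bash
python3 -m jog '[[[0,0,0.001],[0,0,0]],[[0,0,0.002],[0,0,0]],[[0,0,0.002],[0,0,0]],[[0,0,0.002],[0,0,0]]]'; python3 -m jog '[[[0,0,0.0005],[0,0,0]],[[0,0,0.001],[0,0,0]],[[0,0,0.001],[0,0,0]],[[0,0,0.001],[0,0,0]]]'
```

```text
time: 7.25
eef_pos: [477.1, -299.1, 168.4]
orientation: [-3.142, 0.0, -0.0]
wrist_force: [-0.0, -0.2, -2.6]
gripper_width: 39.2
time: 7.65
eef_pos: [477.2, -299.2, 167.8]
orientation: [3.141, -0.0, -0.0]
wrist_force: [0.0, 2.8, 6.5]
gripper_width: 38.7
```

Contact at about z=167.7, so I'll release, rise and go to the red bottle.

```bash
python3 -m jog '[[[0,0,0],[0,0,0]],[[0,0,0],[0,0,0]],[[0,0,0],[0,0,0]],[[0,0,0],[0,0,0]],[[0,0,0],[0,0,0]],[[0,0,0],[0,0,0]],[[0,0,0],[0,0,0]],[[0,0,0],[0,0,0]]]' -1; python3 -m jog '[[[0,0,-0.005],[0,0,0]],[[0,0,-0.02],[0,0,0]],[[0,0,-0.045],[0,0,0]],[[0,0,-0.075],[0,0,0]],[[0,0,-0.105],[0,0,0]],[[0,0,-0.13],[0,0,0]],[[0,0,-0.138],[0,0,0]],[[0,0,-0.138],[0,0,0]]]'; python3 look.py w3; python3 -m jog '[[[0.01,-0.02,0],[0,0,0]],[[0.02,-0.05,0],[0,0,0]],[[0.03,-0.085,0],[0,0,0]],[[0.04,-0.12,0],[0,0,0]],[[0.05,-0.155,0],[0,0,0]],[[0.06,-0.19,0],[0,0,0]],[[0.067,-0.215,0],[0,0,0]],[[0.07,-0.22,0],[0,0,0]]]';  python3 -m jog '[[[0.01,-0.02,0],[0,0,0]],[[0.02,-0.05,0],[0,0,0]],[[0.03,-0.085,0],[0,0,0]],[[0.04,-0.12,0],[0,0,0]],[[0.05,-0.155,0],[0,0,0]],[[0.06,-0.19,0],[0,0,0]],[[0.07,-0.215,0],[0,0,0]],[[0.074,-0.22,0],[0,0,0]]]'; python3 -m jog '[[[0,0,0],[0,0,0]],[[0,0,0],[0,0,0]]]'; python3 look.py w4
```

```text
time: 8.45
eef_pos: [477.1, -299.2, 167.4]
orientation: [3.142, -0.0, -0.0]
wrist_force: [0.0, -0.2, -0.3]
gripper_width: 85.2
time: 9.25
eef_pos: [477.4, -299.3, 306.4]
orientation: [3.14, -0.002, -0.0]
wrist_force: [-0.4, 0.3, -0.7]
gripper_width: 85.4
t 9.3 tcp [ 477.  -299.   305.2] [ 3.1414e+00 -1.0000e-04 -0.0000e+00]
red tray px [192.  47.] 3989 enc [ 615.3 -162. ] 44.5
green cap px [318. 200.] 1541 z 129.3 enc [ 476.3 -298.8] 19.8 pct-mid [ 476.9 -299. ]
mat? px [319. 159.] 1644 enc [ 477.1 -299.5] 44.4
time: 10.1
eef_pos: [547.0, -76.6, 303.8]
orientation: [-3.14, 0.002, 0.002]
wrist_force: [-0.8, -0.8, -0.7]
gripper_width: 85.7
time: 10.9
eef_pos: [621.4, 142.8, 303.8]
orientation: [-3.141, 0.002, 0.002]
wrist_force: [0.2, -1.2, -0.7]
gripper_width: 85.8
time: 11.1
eef_pos: [620.8, 139.7, 304.6]
orientation: [3.141, 0.001, -0.001]
wrist_force: [-0.1, 0.3, -0.0]
gripper_width: 85.3
t 11.15 tcp [620.8 139.6 304.9] [ 3.1412e+00  1.1000e-03 -1.1000e-03]
red cap px [318. 197.] 1631 z 129.3 enc [622.8 140.7] 20.0 pct-mid [623.4 140.8]
red tray px [568. 176.] 3294 enc [ 615.9 -160.1] 44.8
blue tray px [241. 294.] 321 enc [455.2 256.2] 36.9
mat? px [622. 276.] 1139 enc [ 476.  -293.4] 44.2
```

View pics/w4.png

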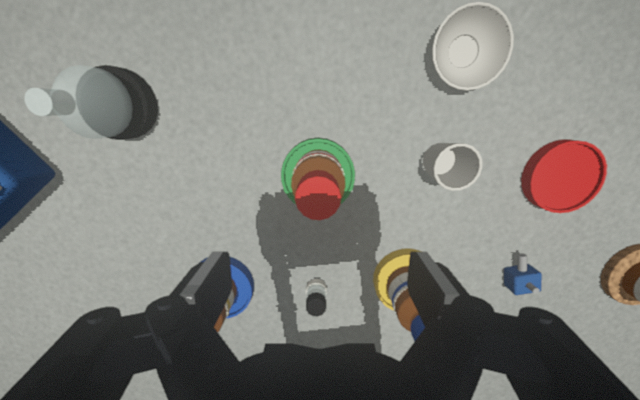

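The wrist view has the red cap at (318,197), centred below the gripper, and the empty red tray at (565,176). I'll pick it up and carry it to the red tray.

```bash
python3 -m jog '[[[0.002,-0.001,0.02],[0,0,0]],[[0.002,-0.001,0.045],[0,0,0]],[[0.002,-0.001,0.07],[0,0,0]],[[0.002,-0.001,0.095],[0,0,0]],[[0.002,-0.001,0.115],[0,0,0]],[[0.002,-0.001,0.128],[0,0,0]],[[0.002,-0.001,0.137],[0,0,0]],[[0.002,-0.001,0.137],[0,0,0]]]' -1; python3 -m jog '[[[0,0,0],[0,0,0]],[[0,0,0],[0,0,0]],[[0,0,0],[0,0,0]],[[0,0,0],[0,0,0]],[[0,0,0],[0,0,0]],[[0,0,0],[0,0,0]],[[0,0,0],[0,0,0]],[[0,0,0],[0,0,0]]]' 1; python3 -m jog '[[[0,0,-0.005],[0,0,0]],[[0,0,-0.015],[0,0,0]],[[0,0,-0.035],[0,0,0]],[[0,0,-0.06],[0,0,0]],[[0,0,-0.085],[0,0,0]],[[0,0,-0.11],[0,0,0]],[[0,0,-0.128],[0,0,0]],[[0,0,-0.138],[0,0,0]]]'
```

```text
time: 11.95
eef_pos: [622.9, 141.4, 167.7]
orientation: [3.141, 0.001, -0.001]
wrist_force: [-0.0, 0.4, 0.2]
gripper_width: 85.4
time: 12.75
eef_pos: [623.6, 141.9, 169.3]
orientation: [-3.142, -0.001, -0.0]
wrist_force: [-0.7, -1.2, 6.8]
gripper_width: 38.7
time: 13.55
eef_pos: [623.5, 141.9, 308.8]
orientation: [-3.141, -0.003, -0.0]
wrist_force: [-0.3, 0.4, -1.5]
gripper_width: 38.6
```

```bash
python3 -m jog '[[[0,0.005,0],[0,0,0]],[[0,0.017,0],[0,0,0]],[[-0.001,0.037,0],[0,0,0]],[[-0.002,0.062,0],[0,0,0]],[[-0.003,0.09,0],[0,0,0]],[[-0.004,0.118,0],[0,0,0]],[[-0.004,0.146,0],[0,0,0]],[[-0.005,0.174,0],[0,0,0]]]'; python3 -m jog '[[[0,0.028,0],[0,0,0]],[[-0.001,0.056,0],[0,0,0]],[[-0.002,0.083,0],[0,0,0]],[[-0.003,0.105,0],[0,0,0]],[[-0.003,0.12,0],[0,0,0]],[[-0.003,0.127,0],[0,0,0]],[[-0.003,0.129,0],[0,0,0]],[[-0.003,0.129,0],[0,0,0]]]'; python3 -m jog '[[[0,0,0],[0,0,0]],[[0,0,0.01],[0,0,0]],[[0,0,0.03],[0,0,0]],[[0,0,0.05],[0,0,0]],[[0,0,0.07],[0,0,0]],[[0,0,0.09],[0,0,0]],[[0,0,0.105],[0,0,0]],[[0,0,0.11],[0,0,0]]]'; python3 -m jog '[[[0,0,0.005],[0,0,0]],[[0,0,0.010],[0,0,0]],[[0,0,0.014],[0,0,0]],[[0,0,0.018],[0,0,0]],[[0,0,0.022],[0,0,0]],[[0,0,0.0245],[0,0,0]],[[0,0,0.0245],[0,0,0]],[[0,0,0.0245],[0,0,0]]]'
```

```text
time: 14.35
eef_pos: [617.4, -34.2, 305.0]
orientation: [-3.141, 0.002, -0.001]
wrist_force: [0.6, 0.1, -2.0]
gripper_width: 38.6
time: 15.15
eef_pos: [615.1, -160.8, 306.1]
orientation: [-3.141, 0.0, 0.0]
wrist_force: [-0.2, 0.4, -1.7]
gripper_width: 38.7
time: 15.95
eef_pos: [614.3, -160.4, 194.2]
orientation: [-3.141, 0.003, 0.0]
wrist_force: [-0.8, -0.2, -0.8]
gripper_width: 38.7
time: 16.75
eef_pos: [615.2, -161.2, 171.9]
orientation: [3.142, -0.0, -0.0]
wrist_force: [0.0, 0.7, -2.1]
gripper_width: 38.5
```

```bash
python3 -m jog '[[[0,0,0.001],[0,0,0]],[[0,0,0.002],[0,0,0]],[[0,0,0.002],[0,0,0]],[[0,0,0.002],[0,0,0]]]'; python3 -m jog '[[[0,0,0.0005],[0,0,0]],[[0,0,0.001],[0,0,0]],[[0,0,0.001],[0,0,0]],[[0,0,0.001],[0,0,0]]]'
```

```text
time: 17.15
eef_pos: [615.1, -161.2, 169.9]
orientation: [3.142, 0.0, -0.0]
wrist_force: [-0.6, -0.1, -1.4]
gripper_width: 38.9
time: 17.55
eef_pos: [615.3, -161.2, 169.4]
orientation: [3.141, -0.001, -0.0]
wrist_force: [-1.4, 0.5, 5.1]
gripper_width: 38.3
```

```bash
python3 -m jog '[[[0,0,0],[0,0,0]],[[0,0,0],[0,0,0]],[[0,0,0],[0,0,0]],[[0,0,0],[0,0,0]],[[0,0,0],[0,0,0]],[[0,0,0],[0,0,0]],[[0,0,0],[0,0,0]],[[0,0,0],[0,0,0]]]' -1; python3 -m jog '[[[0,0,-0.005],[0,0,0]],[[0,0,-0.02],[0,0,0]],[[0,0,-0.045],[0,0,0]],[[0,0,-0.075],[0,0,0]],[[0,0,-0.105],[0,0,0]],[[0,0,-0.128],[0,0,0]],[[0,0,-0.136],[0,0,0]],[[0,0,-0.136],[0,0,0]]]'; python3 look.py w5; python3 -m jog '[[[-0.01,0.01,0],[0,0,0]],[[-0.035,0.035,0],[0,0,0]],[[-0.065,0.065,0],[0,0,0]],[[-0.095,0.095,0],[0,0,0]],[[-0.12,0.12,0],[0,0,0]],[[-0.135,0.135,0],[0,0,0]],[[-0.138,0.138,0],[0,0,0]],[[-0.138,0.138,0],[0,0,0]]]'; python3 -m jog '[[[0,0,0],[0,0,0]],[[0,0,0],[0,0,0]]]'; python3 look.py w6
```

```text
time: 18.35
eef_pos: [615.1, -161.2, 168.9]
orientation: [3.142, -0.0, -0.0]
wrist_force: [0.4, -0.0, -0.1]
gripper_width: 85.3
time: 19.15
eef_pos: [615.4, -161.2, 305.9]
orientation: [3.141, -0.002, -0.0]
wrist_force: [-0.3, 0.3, -1.8]
gripper_width: 85.4
t 19.2 tcp [ 615.  -161.1  304.6] [-3.1416e+00  0.0000e+00 -1.0000e-04]
red cap px [320. 200.] 1598 z 129.3 enc [ 614.4 -162.3] 20.0 pct-mid [ 615.2 -162.7]
red tray px [320. 157.] 1099 enc [ 616.5 -161.1] 43.7
blue tray px [ 16. 287.] 676 enc [459.8 270.3] 43.5
mat? px [413. 263.] 1189 enc [ 478.  -298.4] 44.4
time: 20.0
eef_pos: [476.3, -299.5, 304.0]
orientation: [-3.141, 0.001, -0.002]
wrist_force: [-0.2, -0.5, -1.0]
gripper_width: 85.6
time: 20.2
eef_pos: [477.6, -298.4, 304.6]
orientation: [-3.141, 0.0, 0.001]
wrist_force: [0.1, -0.0, 0.7]
gripper_width: 85.3
t 20.25 tcp [ 477.6 -298.5  304.6] [-3.1413e+00  2.0000e-04  1.0000e-03]
red cap px [134.  23.] 2465 z 129.3 enc [ 614.3 -163. ] 20.5 pct-mid [ 610.9 -163.8]
red tray px [206.  46.] 1418 enc [ 615.6 -162.3] 44.5
green cap px [320. 201.] 1553 z 129.3 enc [ 476.2 -299.1] 19.8 pct-mid [ 476.9 -298.8]
mat? px [320. 159.] 1659 enc [ 476.9 -299.7] 44.6
```

```bash
python3 -m jog '[[[0,0,0.02],[0,0,0]],[[0,0,0.045],[0,0,0]],[[0,0,0.07],[0,0,0]],[[0,0,0.095],[0,0,0]],[[0,0,0.115],[0,0,0]],[[0,0,0.128],[0,0,0]],[[0,0,0.137],[0,0,0]],[[0,0,0.137],[0,0,0]]]' -1; python3 -m jog '[[[0,0,0],[0,0,0]],[[0,0,0],[0,0,0]],[[0,0,0],[0,0,0]],[[0,0,0],[0,0,0]],[[0,0,0],[0,0,0]],[[0,0,0],[0,0,0]],[[0,0,0],[0,0,0]],[[0,0,0],[0,0,0]]]' 1; python3 -m jog '[[[0,0,-0.005],[0,0,0]],[[0,0,-0.015],[0,0,0]],[[0,0,-0.035],[0,0,0]],[[0,0,-0.06],[0,0,0]],[[0,0,-0.085],[0,0,0]],[[0,0,-0.11],[0,0,0]],[[0,0,-0.128],[0,0,0]],[[0,0,-0.138],[0,0,0]]]'
```

```text
time: 21.05
eef_pos: [477.1, -298.8, 167.2]
orientation: [-3.141, 0.001, 0.0]
wrist_force: [0.4, 0.5, -0.0]
gripper_width: 85.3
time: 21.85
eef_pos: [477.4, -299.3, 168.8]
orientation: [3.141, -0.001, -0.0]
wrist_force: [-0.5, 2.3, 7.7]
gripper_width: 38.5
time: 22.65
eef_pos: [477.3, -299.3, 308.2]
orientation: [3.14, -0.002, -0.0]
wrist_force: [-0.6, -0.7, -2.8]
gripper_width: 38.7
```

```bash
python3 -m jog '[[[0.003,-0.008,0],[0,0,0]],[[0.009,-0.025,0],[0,0,0]],[[0.018,-0.053,0],[0,0,0]],[[0.028,-0.085,0],[0,0,0]],[[0.038,-0.117,0],[0,0,0]],[[0.048,-0.149,0],[0,0,0]],[[0.058,-0.181,0],[0,0,0]],[[0.068,-0.213,0],[0,0,0]]]'; python3 -m jog '[[[0.01,-0.032,0],[0,0,0]],[[0.02,-0.064,0],[0,0,0]],[[0.03,-0.096,0],[0,0,0]],[[0.04,-0.128,0],[0,0,0]],[[0.05,-0.16,0],[0,0,0]],[[0.06,-0.19,0],[0,0,0]],[[0.067,-0.211,0],[0,0,0]],[[0.071,-0.222,0],[0,0,0]]]'; python3 -m jog '[[[0.002,-0.006,0],[0,0,0]],[[0.002,-0.006,0.01],[0,0,0]],[[0.002,-0.006,0.03],[0,0,0]],[[0.002,-0.006,0.05],[0,0,0]],[[0.002,-0.006,0.07],[0,0,0]],[[0.002,-0.006,0.09],[0,0,0]],[[0.002,-0.006,0.105],[0,0,0]],[[0.002,-0.006,0.11],[0,0,0]]]'; python3 -m jog '[[[0,0,0.005],[0,0,0]],[[0,0,0.010],[0,0,0]],[[0,0,0.014],[0,0,0]],[[0,0,0.018],[0,0,0]],[[0,0,0.022],[0,0,0]],[[0,0,0.0245],[0,0,0]],[[0,0,0.0245],[0,0,0]],[[0,0,0.0245],[0,0,0]]]'
```

```text
time: 23.45
eef_pos: [544.9, -84.1, 304.8]
orientation: [-3.141, 0.002, 0.0]
wrist_force: [0.1, 0.6, -2.0]
gripper_width: 38.8
time: 24.25
eef_pos: [615.9, 138.1, 304.6]
orientation: [-3.141, 0.002, 0.001]
wrist_force: [0.5, -0.6, -2.9]
gripper_width: 38.6
time: 25.05
eef_pos: [617.0, 140.6, 193.7]
orientation: [3.141, 0.003, -0.001]
wrist_force: [-0.5, 0.2, -2.2]
gripper_width: 38.6
time: 25.85
eef_pos: [618.2, 141.9, 171.5]
orientation: [3.142, -0.0, -0.0]
wrist_force: [0.7, -0.0, -2.4]
gripper_width: 38.3
```

```bash
python3 -m jog '[[[0,0,0.001],[0,0,0]],[[0,0,0.002],[0,0,0]],[[0,0,0.002],[0,0,0]],[[0,0,0.002],[0,0,0]]]'; python3 -m jog '[[[0,0,0.0005],[0,0,0]],[[0,0,0.001],[0,0,0]],[[0,0,0.001],[0,0,0]],[[0,0,0.001],[0,0,0]]]'
```

```text
time: 26.25
eef_pos: [618.2, 141.8, 169.4]
orientation: [3.142, -0.0, -0.0]
wrist_force: [0.0, 0.5, -3.3]
gripper_width: 38.4
time: 26.65
eef_pos: [618.3, 141.9, 168.8]
orientation: [-3.141, -0.001, -0.0]
wrist_force: [-0.7, 1.0, 5.1]
gripper_width: 38.5
```

```bash
python3 -m jog '[[[0,0,0],[0,0,0]],[[0,0,0],[0,0,0]],[[0,0,0],[0,0,0]],[[0,0,0],[0,0,0]],[[0,0,0],[0,0,0]],[[0,0,0],[0,0,0]],[[0,0,0],[0,0,0]],[[0,0,0],[0,0,0]]]' -1; python3 -m jog '[[[0,0,-0.005],[0,0,0]],[[0,0,-0.02],[0,0,0]],[[0,0,-0.045],[0,0,0]],[[0,0,-0.075],[0,0,0]],[[0,0,-0.105],[0,0,0]],[[0,0,-0.128],[0,0,0]],[[0,0,-0.136],[0,0,0]],[[0,0,-0.136],[0,0,0]]]'; python3 look.py w7; python3 -m jog '[[[-0.01,-0.01,0],[0,0,0]],[[-0.035,-0.035,0],[0,0,0]],[[-0.068,-0.065,0],[0,0,0]],[[-0.1,-0.09,0],[0,0,0]],[[-0.13,-0.115,0],[0,0,0]],[[-0.15,-0.13,0],[0,0,0]],[[-0.158,-0.136,0],[0,0,0]],[[-0.158,-0.136,0],[0,0,0]]]'; python3 -m jog '[[[0,0,0],[0,0,0]],[[0,0,0],[0,0,0]]]'; python3 look.py w8
```

```text
time: 27.45
eef_pos: [618.2, 141.9, 168.4]
orientation: [-3.142, -0.0, -0.0]
wrist_force: [-0.1, -0.2, 0.4]
gripper_width: 85.4
time: 28.25
eef_pos: [618.4, 141.9, 305.4]
orientation: [-3.141, -0.002, -0.0]
wrist_force: [0.2, 0.3, -0.1]
gripper_width: 85.7
t 28.3 tcp [618.  141.8 304. ] [-3.1416e+00  1.0000e-04 -1.0000e-04]
red tray px [560. 169.] 1420 enc [ 615.9 -160.1] 44.5
blue tray px [242. 290.] 357 enc [458.2 262.1] 38.7
green cap px [318. 201.] 1575 z 129.2 enc [617.3 142.2] 19.7 pct-mid [617.8 142.7]
mat? px [626. 277.] 1415 enc [ 476.1 -293.1] 44.0
time: 29.1
eef_pos: [458.9, 278.5, 303.7]
orientation: [3.141, 0.001, 0.002]
wrist_force: [0.5, 0.3, 0.2]
gripper_width: 85.5
time: 29.3
eef_pos: [461.0, 277.3, 304.1]
orientation: [3.141, 0.0, -0.001]
wrist_force: [0.2, -1.2, 0.3]
gripper_width: 85.1
t 29.35 tcp [461.  277.2 304.1] [ 3.1414e+00  1.0000e-04 -1.2000e-03]
blue cap px [617. 191.] 1748 z 129.2 enc [467.6  21.7] 20.4 pct-mid [468.4  23.7]
yellow cap px [315. 200.] 1613 z 129.2 enc [460.9 280.4] 19.8 pct-mid [461.3 280.3]
green cap px [504.   9.] 899 z 129.2 enc [609.4 143.3] 18.4 pct-mid [603.5 144. ]
```

View pics/w8.png

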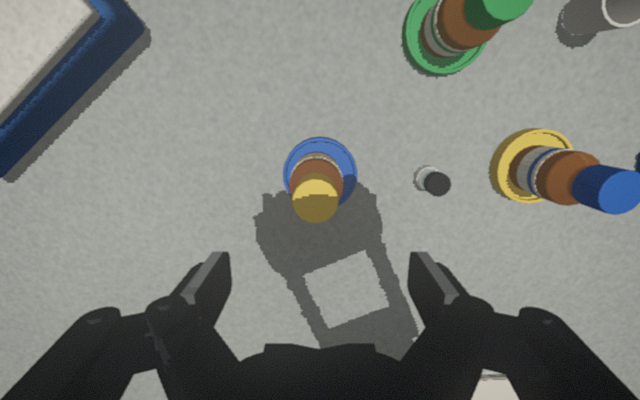

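The green bottle stands in the green tray (top right). The yellow cap is at (315,200), 3 mm toward +y of the TCP. I'll grip it, lift it 20 mm higher because the path crosses the blue bottle, and carry it to the mat.

```bash
python3 -m jog '[[[0,-0.003,0.02],[0,0,0]],[[0,-0.003,0.045],[0,0,0]],[[0,-0.003,0.07],[0,0,0]],[[0,-0.003,0.095],[0,0,0]],[[0,-0.003,0.115],[0,0,0]],[[0,-0.003,0.128],[0,0,0]],[[0,-0.003,0.136],[0,0,0]],[[0,-0.003,0.136],[0,0,0]]]' -1; python3 -m jog '[[[0,0,0],[0,0,0]],[[0,0,0],[0,0,0]],[[0,0,0],[0,0,0]],[[0,0,0],[0,0,0]],[[0,0,0],[0,0,0]],[[0,0,0],[0,0,0]],[[0,0,0],[0,0,0]],[[0,0,0],[0,0,0]]]' 1; python3 -m jog '[[[0,0,-0.005],[0,0,0]],[[0,0,-0.02],[0,0,0]],[[0,0,-0.045],[0,0,0]],[[0,0,-0.075],[0,0,0]],[[0,0,-0.105],[0,0,0]],[[0,0,-0.13],[0,0,0]],[[0,0,-0.148],[0,0,0]],[[0,0,-0.158],[0,0,0]]]'
```

```text
time: 30.15
eef_pos: [460.3, 280.4, 167.5]
orientation: [3.141, 0.001, -0.001]
wrist_force: [-0.2, 0.5, 0.5]
gripper_width: 85.1
time: 30.95
eef_pos: [460.5, 281.0, 169.2]
orientation: [-3.141, -0.001, 0.0]
wrist_force: [-0.3, -1.8, 8.4]
gripper_width: 38.4
time: 31.75
eef_pos: [460.3, 281.0, 328.3]
orientation: [-3.141, -0.002, -0.0]
wrist_force: [1.2, 0.2, -2.3]
gripper_width: 38.5
```

```bash
python3 -m jog '[[[0,0.006,0],[0,0,0]],[[0.001,0.02,0],[0,0,0]],[[0.002,0.045,0],[0,0,0]],[[0.003,0.075,0],[0,0,0]],[[0.004,0.105,0],[0,0,0]],[[0.005,0.135,0],[0,0,0]],[[0.006,0.165,0],[0,0,0]],[[0.007,0.195,0],[0,0,0]]]'; python3 -m jog '[[[0,0.03,0],[0,0,0]],[[0.001,0.06,0],[0,0,0]],[[0.002,0.09,0],[0,0,0]],[[0.003,0.12,0],[0,0,0]],[[0.004,0.15,0],[0,0,0]],[[0.004,0.18,0],[0,0,0]],[[0.005,0.21,0],[0,0,0]],[[0.006,0.24,0],[0,0,0]]]'; python3 -m jog '[[[0,0.03,0],[0,0,0]],[[0.001,0.06,0],[0,0,0]],[[0.002,0.09,0],[0,0,0]],[[0.003,0.115,0],[0,0,0]],[[0.004,0.133,0],[0,0,0]],[[0.004,0.142,0],[0,0,0]],[[0.004,0.145,0],[0,0,0]],[[0.004,0.145,0],[0,0,0]]]';  python3 -m jog '[[[0,0,0.01],[0,0,0]],[[0,0,0.03],[0,0,0]],[[0,0,0.05],[0,0,0]],[[0,0,0.07],[0,0,0]],[[0,0,0.09],[0,0,0]],[[0,0,0.11],[0,0,0]],[[0,0,0.123],[0,0,0]],[[0,0,0.13],[0,0,0]]]'; python3 -m jog '[[[0,0,0.005],[0,0,0]],[[0,0,0.010],[0,0,0]],[[0,0,0.014],[0,0,0]],[[0,0,0.018],[0,0,0]],[[0,0,0.022],[0,0,0]],[[0,0,0.0245],[0,0,0]],[[0,0,0.0245],[0,0,0]],[[0,0,0.0245],[0,0,0]]]'
```

```text
time: 32.55
eef_pos: [466.3, 83.7, 325.2]
orientation: [3.141, 0.002, -0.0]
wrist_force: [0.6, 0.7, -2.3]
gripper_width: 38.4
time: 33.35
eef_pos: [471.9, -155.9, 325.2]
orientation: [-3.141, 0.002, -0.001]
wrist_force: [1.6, 0.2, -1.7]
gripper_width: 38.4
time: 34.15
eef_pos: [476.9, -298.8, 326.1]
orientation: [-3.141, 0.0, -0.0]
wrist_force: [-0.3, -0.5, -1.6]
gripper_width: 38.7
time: 34.95
eef_pos: [476.8, -298.3, 195.1]
orientation: [-3.141, 0.001, 0.001]
wrist_force: [0.6, 1.1, -2.6]
gripper_width: 38.4
time: 35.75
eef_pos: [477.2, -299.2, 172.0]
orientation: [3.142, -0.0, -0.0]
wrist_force: [0.4, -0.5, -1.9]
gripper_width: 39.0
```

```bash
python3 -m jog '[[[0,0,0.001],[0,0,0]],[[0,0,0.002],[0,0,0]],[[0,0,0.002],[0,0,0]],[[0,0,0.002],[0,0,0]]]'; python3 -m jog '[[[0,0,0.0005],[0,0,0]],[[0,0,0.001],[0,0,0]],[[0,0,0.001],[0,0,0]],[[0,0,0.001],[0,0,0]]]'
```

```text
time: 36.15
eef_pos: [477.1, -299.1, 169.9]
orientation: [-3.142, 0.0, -0.0]
wrist_force: [0.7, -0.6, -1.7]
gripper_width: 38.6
time: 36.55
eef_pos: [477.2, -299.2, 169.2]
orientation: [3.141, -0.0, -0.0]
wrist_force: [-0.7, 1.6, 6.4]
gripper_width: 38.4
```

```bash
python3 -m jog '[[[0,0,0],[0,0,0]],[[0,0,0],[0,0,0]],[[0,0,0],[0,0,0]],[[0,0,0],[0,0,0]],[[0,0,0],[0,0,0]],[[0,0,0],[0,0,0]],[[0,0,0],[0,0,0]],[[0,0,0],[0,0,0]]]' -1; python3 -m jog '[[[0,0,-0.005],[0,0,0]],[[0,0,-0.02],[0,0,0]],[[0,0,-0.045],[0,0,0]],[[0,0,-0.075],[0,0,0]],[[0,0,-0.105],[0,0,0]],[[0,0,-0.128],[0,0,0]],[[0,0,-0.136],[0,0,0]],[[0,0,-0.136],[0,0,0]]]'; python3 look.py w9; python3 -m jog '[[[0,-0.015,0],[0,0,0]],[[-0.002,-0.055,0],[0,0,0]],[[-0.003,-0.1,0],[0,0,0]],[[-0.004,-0.145,0],[0,0,0]],[[-0.006,-0.19,0],[0,0,0]],[[-0.007,-0.235,0],[0,0,0]],[[-0.008,-0.28,0],[0,0,0]],[[-0.009,-0.308,0],[0,0,0]]]'; python3 -m jog '[[[0,-0.011,0],[0,0,0]],[[0,-0.011,0],[0,0,0]],[[0,-0.011,0],[0,0,0]]]'; python3 look.py w10
```

```text
time: 37.35
eef_pos: [477.1, -299.1, 168.9]
orientation: [3.142, -0.0, -0.0]
wrist_force: [0.4, -0.4, 0.6]
gripper_width: 85.4
time: 38.15
eef_pos: [477.4, -299.3, 305.9]
orientation: [3.14, -0.002, -0.0]
wrist_force: [-0.0, 0.6, -0.6]
gripper_width: 85.6
t 38.2 tcp [ 477.  -299.1  304.7] [ 3.1415e+00 -1.0000e-04 -1.0000e-04]
red cap px [134.  24.] 2484 z 129.2 enc [ 614.1 -163.1] 20.2 pct-mid [ 611.3 -163.9]
red tray px [206.  48.] 1340 enc [ 615.2 -162.5] 44.4
yellow cap px [320. 199.] 1598 z 129.2 enc [ 477.6 -300. ] 19.9 pct-mid [ 478.1 -299.9]
mat? px [318. 159.] 1593 enc [ 477.  -299.4] 44.6
time: 39.0
eef_pos: [466.6, 12.1, 303.8]
orientation: [-3.141, 0.002, 0.001]
wrist_force: [0.9, -0.8, 0.7]
gripper_width: 85.2
time: 39.3
eef_pos: [468.0, 19.4, 304.4]
orientation: [3.141, 0.001, 0.0]
wrist_force: [1.1, -1.3, 0.7]
gripper_width: 85.6
t 39.35 tcp [468.1  19.  304.5] [ 3.1414e+00  6.0000e-04 -7.0000e-04]
red cap px [568.  16.] 1808 z 129.3 enc [ 613.2 -162.5] 20.5 pct-mid [ 605.9 -161.4]
red tray px [470.  41.] 1418 enc [ 613.8 -159. ] 44.2
blue cap px [317. 199.] 1583 z 129.3 enc [468.6  20.7] 19.6 pct-mid [469.  21.]
blue tray px [107. 179.] 2396 enc [460.  276.1] 44.2
green cap px [151.  14.] 1513 z 129.2 enc [615.3 141.7] 19.8 pct-mid [607.4 140.9]
mat? px [569. 162.] 2113 enc [ 476.5 -298.2] 45.1
```

View pics/w10.png

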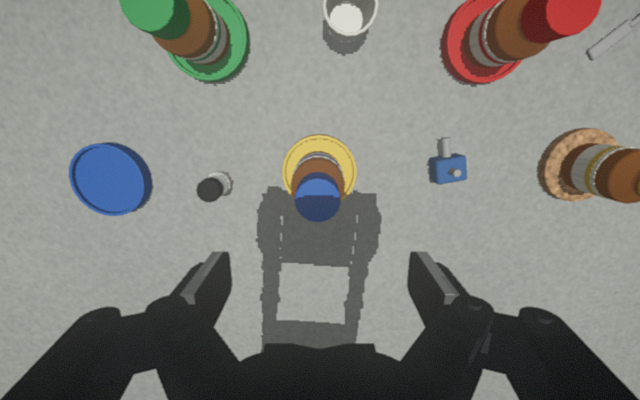

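The blue cap is at (317,199), centred under the gripper. The blue tray is empty at (110,178), and the yellow bottle is on the mat at right. Picking up blue.

```bash
python3 -m jog '[[[0,-0.001,0.02],[0,0,0]],[[0,-0.001,0.045],[0,0,0]],[[0,-0.001,0.07],[0,0,0]],[[0,-0.001,0.095],[0,0,0]],[[0,-0.001,0.115],[0,0,0]],[[0,-0.001,0.128],[0,0,0]],[[0,-0.001,0.137],[0,0,0]],[[0,-0.001,0.137],[0,0,0]]]' -1; python3 -m jog '[[[0,0,0],[0,0,0]],[[0,0,0],[0,0,0]],[[0,0,0],[0,0,0]],[[0,0,0],[0,0,0]],[[0,0,0],[0,0,0]],[[0,0,0],[0,0,0]],[[0,0,0],[0,0,0]],[[0,0,0],[0,0,0]]]' 1; python3 -m jog '[[[0,0,-0.005],[0,0,0]],[[0,0,-0.015],[0,0,0]],[[0,0,-0.035],[0,0,0]],[[0,0,-0.06],[0,0,0]],[[0,0,-0.085],[0,0,0]],[[0,0,-0.11],[0,0,0]],[[0,0,-0.128],[0,0,0]],[[0,0,-0.138],[0,0,0]]]'
```

```text
time: 40.15
eef_pos: [467.9, 20.1, 167.0]
orientation: [-3.142, 0.002, -0.001]
wrist_force: [0.7, 0.1, -1.0]
gripper_width: 85.2
time: 40.95
eef_pos: [468.5, 20.9, 168.6]
orientation: [3.141, -0.001, 0.0]
wrist_force: [-1.0, -0.0, 10.0]
gripper_width: 38.7
time: 41.75
eef_pos: [468.3, 20.9, 308.0]
orientation: [3.141, -0.002, 0.0]
wrist_force: [-1.1, -0.0, -4.0]
gripper_width: 38.4
```

```bash
python3 -m jog '[[[0,-0.006,0],[0,0,0]],[[-0.001,-0.02,0],[0,0,0]],[[-0.002,-0.045,0],[0,0,0]],[[-0.003,-0.075,0],[0,0,0]],[[-0.004,-0.105,0],[0,0,0]],[[-0.005,-0.135,0],[0,0,0]],[[-0.006,-0.165,0],[0,0,0]],[[-0.007,-0.19,0],[0,0,0]]]'; python3 -m jog '[[[0,-0.025,0],[0,0,0]],[[-0.001,-0.045,0],[0,0,0]],[[-0.001,-0.058,0],[0,0,0]],[[-0.001,-0.065,0],[0,0,0]],[[-0.001,-0.065,0],[0,0,0]],[[-0.001,-0.065,0],[0,0,0]]]'; python3 -m jog '[[[0,0,0.01],[0,0,0]],[[0,0,0.03],[0,0,0]],[[0,0,0.05],[0,0,0]],[[0,0,0.07],[0,0,0]],[[0,0,0.09],[0,0,0]],[[0,0,0.105],[0,0,0]],[[0,0,0.11],[0,0,0]]]'; python3 -m jog '[[[0,0,0.005],[0,0,0]],[[0,0,0.010],[0,0,0]],[[0,0,0.014],[0,0,0]],[[0,0,0.018],[0,0,0]],[[0,0,0.022],[0,0,0]],[[0,0,0.0245],[0,0,0]],[[0,0,0.0245],[0,0,0]],[[0,0,0.0245],[0,0,0]]]'; python3 -m jog '[[[0,0,0.001],[0,0,0]],[[0,0,0.002],[0,0,0]],[[0,0,0.002],[0,0,0]],[[0,0,0.002],[0,0,0]]]'
```

```text
time: 42.55
eef_pos: [460.0, 213.3, 304.6]
orientation: [3.141, 0.002, 0.001]
wrist_force: [0.5, 0.3, -2.8]
gripper_width: 38.4
time: 43.15
eef_pos: [460.0, 275.4, 305.6]
orientation: [3.141, 0.001, -0.0]
wrist_force: [0.2, -0.3, -2.4]
gripper_width: 39.0
time: 43.85
eef_pos: [459.5, 274.9, 194.0]
orientation: [3.14, 0.002, -0.001]
wrist_force: [-0.1, 0.2, -2.3]
gripper_width: 38.9
time: 44.65
eef_pos: [460.2, 275.9, 171.4]
orientation: [-3.142, -0.0, -0.0]
wrist_force: [0.3, -0.1, -2.9]
gripper_width: 38.7
time: 45.05
eef_pos: [460.2, 275.8, 169.4]
orientation: [-3.142, 0.0, -0.0]
wrist_force: [-0.0, -0.7, -2.2]
gripper_width: 39.0
```

```bash
python3 -m jog '[[[0,0,0.0005],[0,0,0]],[[0,0,0.001],[0,0,0]],[[0,0,0.001],[0,0,0]],[[0,0,0.001],[0,0,0]]]'
```

```text
time: 45.45
eef_pos: [460.3, 276.0, 168.7]
orientation: [-3.141, -0.0, -0.0]
wrist_force: [-0.8, -0.5, 6.4]
gripper_width: 38.6
```

```bash
python3 -m jog '[[[0,0,0],[0,0,0]],[[0,0,0],[0,0,0]],[[0,0,0],[0,0,0]],[[0,0,0],[0,0,0]],[[0,0,0],[0,0,0]],[[0,0,0],[0,0,0]],[[0,0,0],[0,0,0]],[[0,0,0],[0,0,0]]]' -1; python3 -m jog '[[[0,0,-0.005],[0,0,0]],[[0,0,-0.02],[0,0,0]],[[0,0,-0.045],[0,0,0]],[[0,0,-0.075],[0,0,0]],[[0,0,-0.105],[0,0,0]],[[0,0,-0.128],[0,0,0]],[[0,0,-0.136],[0,0,0]],[[0,0,-0.136],[0,0,0]]]'; python3 look.py w11; python3 -m jog '[[[0,0.015,0],[0,0,0]],[[0.002,0.055,0],[0,0,0]],[[0.003,0.095,0],[0,0,0]],[[0.004,0.135,0],[0,0,0]],[[0.006,0.175,0],[0,0,0]],[[0.007,0.215,0],[0,0,0]],[[0.008,0.255,0],[0,0,0]],[[0.009,0.295,0],[0,0,0]]]'; python3 -m jog '[[[0,0.04,0],[0,0,0]],[[0.002,0.08,0],[0,0,0]],[[0.003,0.12,0],[0,0,0]],[[0.004,0.16,0],[0,0,0]],[[0.006,0.2,0],[0,0,0]],[[0.007,0.24,0],[0,0,0]],[[0.008,0.265,0],[0,0,0]],[[0.008,0.28,0],[0,0,0]]]'; python3 -m jog '[[[0,0,0],[0,0,0]],[[0,0,0],[0,0,0]],[[0,0,0],[0,0,0]]]'; python3 look.py w12
```

```text
time: 46.25
eef_pos: [460.2, 275.9, 168.4]
orientation: [3.142, -0.0, -0.0]
wrist_force: [0.2, -0.1, 0.2]
gripper_width: 85.1
time: 47.05
eef_pos: [460.4, 276.0, 305.3]
orientation: [-3.141, -0.002, -0.0]
wrist_force: [0.4, 0.4, -0.5]
gripper_width: 85.1
t 47.1 tcp [460.  275.8 304.2] [-3.1415e+00 -2.0000e-04 -1.0000e-04]
blue cap px [319. 200.] 1591 z 129.2 enc [460.  275.9] 19.9 pct-mid [460.6 276.1]
green cap px [501.   9.] 921 z 129.2 enc [609.6 143.3] 18.3 pct-mid [603.7 144. ]
time: 47.9
eef_pos: [468.0, -21.3, 303.3]
orientation: [-3.141, 0.002, -0.0]
wrist_force: [1.3, 0.1, -1.0]
gripper_width: 85.5
time: 48.7
eef_pos: [476.0, -301.2, 303.0]
orientation: [-3.141, 0.002, -0.002]
wrist_force: [-0.2, 0.7, -0.0]
gripper_width: 85.5
time: 49.0
eef_pos: [476.9, -297.9, 304.1]
orientation: [-3.141, 0.001, 0.001]
wrist_force: [-1.0, -0.6, -0.3]
gripper_width: 85.1
t 49.05 tcp [ 477.  -298.   304.3] [-3.1411e+00  4.0000e-04  1.0000e-03]
red cap px [135.  22.] 2422 z 129.3 enc [ 613.7 -163.1] 20.1 pct-mid [ 610.6 -163.9]
red tray px [207.  45.] 1475 enc [ 615.3 -162.1] 44.3
yellow cap px [321. 199.] 1631 z 129.3 enc [ 477.6 -299.9] 19.8 pct-mid [ 478.1 -299.9]
mat? px [319. 159.] 1614 enc [ 477.  -299.4] 44.5
```

Yellow: shift dx +1, dy +1 mm, then grip and lift.

```bash
python3 -m jog '[[[0.001,0.001,0.02],[0,0,0]],[[0.001,0.001,0.045],[0,0,0]],[[0.001,0.001,0.07],[0,0,0]],[[0.001,0.001,0.095],[0,0,0]],[[0.001,0.001,0.115],[0,0,0]],[[0.001,0.001,0.128],[0,0,0]],[[0.001,0.001,0.136],[0,0,0]],[[0.001,0.001,0.136],[0,0,0]]]' -1; python3 -m jog '[[[0,0,0],[0,0,0]],[[0,0,0],[0,0,0]],[[0,0,0],[0,0,0]],[[0,0,0],[0,0,0]],[[0,0,0],[0,0,0]],[[0,0,0],[0,0,0]],[[0,0,0],[0,0,0]],[[0,0,0],[0,0,0]]]' 1; python3 -m jog '[[[0,0,-0.005],[0,0,0]],[[0,0,-0.015],[0,0,0]],[[0,0,-0.035],[0,0,0]],[[0,0,-0.06],[0,0,0]],[[0,0,-0.085],[0,0,0]],[[0,0,-0.11],[0,0,0]],[[0,0,-0.128],[0,0,0]],[[0,0,-0.138],[0,0,0]]]'
```

```text
time: 49.85
eef_pos: [478.0, -299.7, 167.9]
orientation: [-3.141, 0.001, 0.0]
wrist_force: [0.1, -0.1, 0.5]
gripper_width: 85.5
time: 50.65
eef_pos: [478.4, -300.3, 169.2]
orientation: [3.141, -0.001, -0.0]
wrist_force: [-0.3, 2.2, 8.6]
gripper_width: 38.8
time: 51.45
eef_pos: [478.3, -300.3, 308.7]
orientation: [3.14, -0.002, -0.0]
wrist_force: [0.5, 0.0, -2.3]
gripper_width: 38.7
```

```bash
python3 -m jog '[[[0,-0.006,0],[0,0,0]],[[-0.001,-0.02,0],[0,0,0]],[[-0.002,-0.045,0],[0,0,0]],[[-0.003,-0.075,0],[0,0,0]],[[-0.004,-0.105,0],[0,0,0]],[[-0.005,-0.135,0],[0,0,0]],[[-0.006,-0.165,0],[0,0,0]],[[-0.007,-0.195,0],[0,0,0]]]'; python3 -m jog '[[[0,-0.03,0],[0,0,0]],[[-0.001,-0.06,0],[0,0,0]],[[-0.001,-0.085,0],[0,0,0]],[[-0.002,-0.105,0],[0,0,0]],[[-0.002,-0.117,0],[0,0,0]],[[-0.002,-0.123,0],[0,0,0]],[[-0.002,-0.124,0],[0,0,0]],[[-0.002,-0.124,0],[0,0,0]]]'; python3 -m jog '[[[0,0,0.01],[0,0,0]],[[0,0,0.03],[0,0,0]],[[0,0,0.05],[0,0,0]],[[0,0,0.07],[0,0,0]],[[0,0,0.09],[0,0,0]],[[0,0,0.105],[0,0,0]],[[0,0,0.11],[0,0,0]]]'; python3 -m jog '[[[0,0,0.005],[0,0,0]],[[0,0,0.010],[0,0,0]],[[0,0,0.014],[0,0,0]],[[0,0,0.018],[0,0,0]],[[0,0,0.022],[0,0,0]],[[0,0,0.0245],[0,0,0]],[[0,0,0.0245],[0,0,0]],[[0,0,0.0245],[0,0,0]]]'; python3 -m jog '[[[0,0,0.001],[0,0,0]],[[0,0,0.002],[0,0,0]],[[0,0,0.002],[0,0,0]],[[0,0,0.002],[0,0,0]]]'
```

```text
time: 52.25
eef_pos: [470.0, -102.9, 305.3]
orientation: [-3.141, 0.002, 0.0]
wrist_force: [-1.1, -0.7, -2.1]
gripper_width: 38.7
time: 53.05
eef_pos: [469.1, 18.5, 306.2]
orientation: [3.141, 0.0, -0.0]
wrist_force: [0.3, -0.6, -2.3]
gripper_width: 38.5
time: 53.75
eef_pos: [468.4, 18.3, 194.6]
orientation: [-3.141, 0.003, -0.001]
wrist_force: [-0.8, 0.8, -1.6]
gripper_width: 38.6
time: 54.55
eef_pos: [469.2, 18.9, 171.9]
orientation: [-3.142, -0.0, -0.0]
wrist_force: [0.1, 0.1, -1.5]
gripper_width: 38.7
time: 54.95
eef_pos: [469.1, 18.9, 169.9]
orientation: [-3.142, -0.0, -0.0]
wrist_force: [-1.2, 0.2, -1.5]
gripper_width: 38.6
```

```bash
python3 -m jog '[[[0,0,0.0005],[0,0,0]],[[0,0,0.001],[0,0,0]],[[0,0,0.001],[0,0,0]],[[0,0,0.001],[0,0,0]]]'
```

```text
time: 55.35
eef_pos: [469.3, 18.9, 169.2]
orientation: [-3.142, -0.001, -0.0]
wrist_force: [-1.6, 1.0, 7.7]
gripper_width: 38.9
```

Contact. I'll release, rise and look, then retreat for the final views.

```bash
python3 -m jog '[[[0,0,0],[0,0,0]],[[0,0,0],[0,0,0]],[[0,0,0],[0,0,0]],[[0,0,0],[0,0,0]],[[0,0,0],[0,0,0]],[[0,0,0],[0,0,0]],[[0,0,0],[0,0,0]],[[0,0,0],[0,0,0]]]' -1; python3 -m jog '[[[0,0,-0.005],[0,0,0]],[[0,0,-0.02],[0,0,0]],[[0,0,-0.045],[0,0,0]],[[0,0,-0.075],[0,0,0]],[[0,0,-0.105],[0,0,0]],[[0,0,-0.128],[0,0,0]],[[0,0,-0.136],[0,0,0]],[[0,0,-0.136],[0,0,0]]]'; python3 look.py w13;  python3 -m jog '[[[0,0.015,0],[0,0,0]],[[0,0.055,0],[0,0,0]],[[0,0.095,0],[0,0,0]],[[0,0.135,0],[0,0,0]],[[0,0.175,0],[0,0,0]],[[0,0.215,0],[0,0,0]],[[0,0.255,0],[0,0,0]],[[0,0.295,0],[0,0,0]]]'; python3 -m jog '[[[0,0.03,0],[0,0,0]],[[0,0.05,0],[0,0,0]],[[0,0.05,0],[0,0,0]],[[0,0.05,0],[0,0,0]]]'; python3 - <<'E'
from h import *
for n in('scene','side'):
    p,d,P,K,T=shot(n); cv2.imwrite(f'pics/{n}_end.png',p[:,:,::-1])
    z=P[...,2];ok=(d>0)&(P[...,0]>200)&(P[...,0]<900)&(np.abs(P[...,1])<500)
    for c in HUE:
        m=mask(p,c)&ok; a=P[m&(z>115)&(z<145)]; t=P[m&(z>17)&(z<24)]
        for nm,q in(('cap',a),('tray',t)):
            if len(q)>20: print(n,c,nm,len(q),((np.percentile(q,3,0)+np.percentile(q,97,0))/2).round(1),'top',np.percentile(q[:,2],90).round(1))
E
```

```text
time: 56.15
eef_pos: [469.2, 18.9, 168.9]
orientation: [-3.142, -0.0, -0.0]
wrist_force: [-0.4, -0.4, -0.4]
gripper_width: 85.3
time: 56.95
eef_pos: [469.4, 18.8, 305.8]
orientation: [3.141, -0.002, -0.0]
wrist_force: [0.8, -0.1, -0.4]
gripper_width: 85.5
t 57.0 tcp [469.   18.9 304.7] [ 3.1416e+00 -3.0000e-04 -0.0000e+00]
red cap px [565.  17.] 1979 z 129.3 enc [ 613.6 -162. ] 20.4 pct-mid [ 607.2 -161.3]
red tray px [469.  42.] 1525 enc [ 615.  -159.7] 43.9
blue cap px [ 26. 210.] 1757 z 129.1 enc [459.6 275.2] 20.9 pct-mid [460.9 274.4]
blue tray px [108. 158.] 495 enc [471.1 273. ] 41.5
blue tray px [129. 204.] 163 enc [437.9 262.9] 34.1
yellow cap px [318. 200.] 1601 z 129.3 enc [468.6  19.3] 19.9 pct-mid [469.2  19.2]
green cap px [151.  15.] 1691 z 129.3 enc [616.1 141.7] 20.0 pct-mid [608.6 141.1]
mat? px [579. 166.] 4308 enc [ 477.  -299.2] 45.5
time: 57.8
eef_pos: [468.4, -277.6, 303.2]
orientation: [-3.14, 0.002, -0.0]
wrist_force: [0.7, -0.5, -0.6]
gripper_width: 85.7
time: 58.2
eef_pos: [468.9, -325.6, 303.9]
orientation: [-3.14, 0.001, -0.0]
wrist_force: [-0.0, -0.8, -0.7]
gripper_width: 85.9
scene red cap 184 [ 616.6 -159.2  123.5] top 130.0
scene red tray 101 [ 617.  -153.9   19.6] top 21.0
scene blue cap 392 [462.3 277.8 123.4] top 129.8
scene blue tray 241 [462.1  95.1  20. ] top 21.1
scene yellow cap 214 [471.7  21.5 123. ] top 129.6
scene yellow tray 120 [471.1  21.2  19.4] top 21.0
scene green cap 336 [619.5 145.2 123.1] top 129.8
scene green tray 181 [618.9 144.4  19.4] top 21.0
side red tray 128 [ 612.7 -166.5   19.5] top 21.1
side blue cap 54 [458.3 271.8 128.9] top 129.8
side yellow cap 137 [466.   15.7 128.7] top 130.0
side yellow tray 106 [467.4   7.5  19.6] top 21.1
```

View pics/scene_end.png

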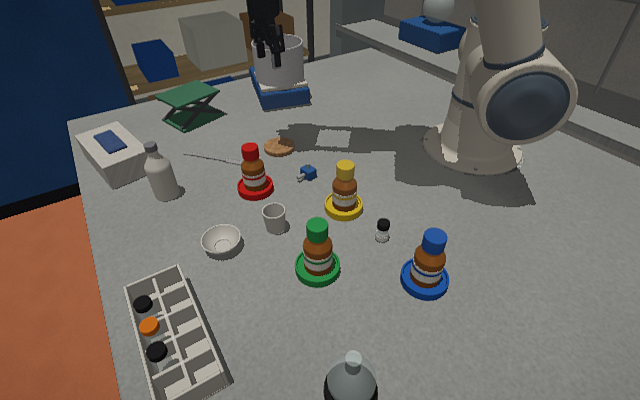

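View pics/side_end.png

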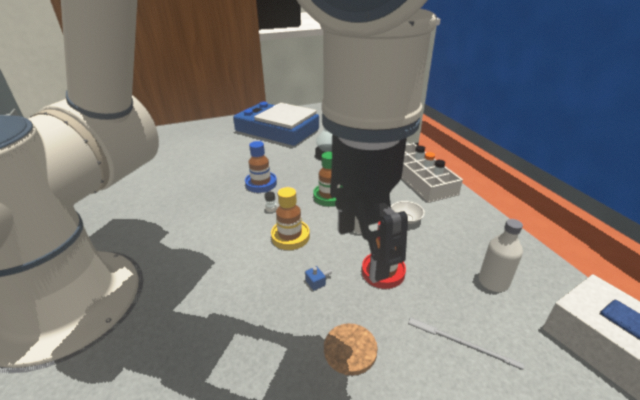

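Both end views show every bottle upright in its own colour's tray: red (251,170), yellow (345,190), green (317,250) and blue (432,262) in the scene view. In the side view the arm hides part of the red and green bottles. The mat is empty, the beaker is still at (274,218), and the gripper is clear. Handing in.

```bash
python3 -c "
from workcell import *
close_job()"
```

```text
the job is handed in; nothing more can be done
```

All four bottles now stand upright in the tray of their cap's colour, and the job is handed in, at about 58 s of the 144 s limit. I did two swaps over the cork mat (green/red, then yellow/blue). Each bottle was gripped by its cap and lowered about 1 mm at a time until the wrist force showed contact (5–8 N), then released.

**Last checks:**
- **Height:** all cap tops measured about 129–130 mm above the bench, which is right for a bottle standing flat on a tray floor.
- **Centring:** caps are within about 2 mm of their tray centres, against 13 mm of room to the rim. For the green and yellow trays I compared against the earlier fixed-camera estimates.
- **Rest of the scene:** the mat is empty, the beaker is at the same place in the picture as at the start, and the gripper is open and clear.

**Disagreements:**
- The two fixed cameras differ by 3–6 mm on absolute positions, so I relied on the wrist camera for the grasps.
- In the last side view the arm hid parts of the red and green bottles. Those two were confirmed from the scene and wrist cameras only.

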